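# Press a connector home with bench locking pliers

### The arm

A 6-joint arm with a two-finger parallel gripper is mounted at the origin on the work surface. World frame = base frame: x ahead of the robot, y to its left, z up, the work surface at z = 0. Lengths are in mm, angles in rad, forces in N, time in s.
With the tool pointing down it reaches from about 275 to 1000 mm from the base axis. Payload 8.4 kg.
Tool frame: the origin (TCP) lies between the finger pads; the fingertips stand 25 mm ahead of it and the grasp point (between the pads) lies 6 mm ahead of it (robot.finger_overhang is the distance from the TCP to the fingertips, in mm); z points along the fingers, y is the line along which they close (so a half turn about z gives the same grasp; the last joint's range is limited). The gripper opens to 85 mm and grips with 20 to 120 N. Pads are 22 mm wide; open, the fingers measure 114 mm over their backs; the gripper's body (76 mm by 85 mm) begins 54 mm behind the grasp point. The pads swing forward as they close: fully open they stand 13 mm farther back than shut.
Start: joints at [1.232, 0.353, 1.633, -0, 1.155, -0.002], TCP at [206.542, 589.889, 256.281] pointing down, gripper open.
Joint ranges: [-2.63, 2.63], [-0.92, 2.1], [0.06, 2.66], [-1.3, 4.44], [0, 2.69], [-3.02, 3.02]. Speed limits (rad/s): [2.22, 2.22, 2.79, 3.14, 3.14, 3.14].

### API

Orientations are given as a 3x3 rotation matrix whose columns are the frame's x, y, z axes.
In Python, from bench import robot, get_image gives the robot as it stands. The module is installed in compiled form; this text tells all that it offers. Calls block until the motion is done:
- robot.goto(position, orientation): joint-space move of the TCP to a pose.
- robot.servo_line(position, frame=None, rate=150): straight line of the TCP; frame=None keeps the orientation; rate is the mean speed in mm/s.
- robot.move_j(angles): joint-space move.
- robot.grip(opening): finger opening in mm; the grip force is fixed at half the most; returns when the fingers have stopped.
- robot.dwell(seconds).
- robot.solve_ik(position, orientation): joint angles nearest the present ones, or None.
- robot.get_state(): the state.
- get_image(name): name is "side" or "top" or "wrist"; returns a dict with "frame" (420x560x3 uint8, red, green, blue), "mtx" (3x3 intrinsics, pixels), "distortion" ([k1, k2, p1, p2, k3] as OpenCV has them; the pictures are not rectified), "world_from_camera" (4x4, takes a point from camera to world coordinates). Camera axes: x right, y up, looking along -z (the intrinsics and any distortion apply to the point x, -y, -z); pixel columns grow to the right and rows downward; lengths in mm; the calibration is good to about 2 mm. A picture is of the moment at which its call begins. There is no depth.
A pose or a line that the arm cannot do raises robot.MotionError and nothing moves.
- robot.job_done(): hands the job in; it is judged then, once.
The state is a dict: "clock": time; "joint_positions": joint angles; "qvel": joint speeds; "tau": joint torques, N m; "tcp_pos": TCP position; "tcp_rot": TCP orientation; "force": force on the tool from outside, world axes, zero at the start; "moment": the same for the moment, N m; "opening": finger opening in mm; "grip_force": force on a finger pad.
Only numpy, scipy, OpenCV 4.12 (cv2) and the standard library are available. Lean on these libraries where they do the work, as an engineer would, in place of code of your own. Each camera call takes 0.05 s, during which the arm holds its last target. There are 200 camera calls.

### The job

The upright circuit board in one of the two bench-mounted locking pliers has a white connector that still stands proud. Squeeze the handles of those pliers together until they lock over centre by themselves with the connector fully home, let go, then flick the small release lever so that the pliers spring open again. Leave the empty pliers untouched.

Things in the scene. Friction and masses are not known exactly. Their poses are not given: they have to be found in the camera images.
- pliers: Pliers to use: steel locking pliers lying flat on a fixed aluminium base, an upright green board (74 x 2 mm, top at z = 108 mm) between the jaws. Origin: on the table straight below the pivot; x points from the pivot to the jaws, y left, z up. Two handles run from the pivot to x = -157 mm, symmetric about y = 0, 11 mm thick, from z = 46 to 64 mm, only the table below them behind x = -70 mm.
- handle (a joint): Closing angle of each handle, rad: 0 open (start), 0.11 centre, 0.13 locked at the stop. Squeeze along the pliers' y at x = -130 mm, z = 55 mm: 61 mm over the outsides when open, 27 mm locked. The handles move together even if only one is pushed; about 5 N on each. Past centre they snap shut the last 2.5 mm each and stay locked.
- release (a joint): Swing of the release lever on top of the pliers, rad: 0 at rest, 0.36 at its stop. A bar from its own pin (pliers x = -20 mm) towards -x with an upright thumb tab at x = -65 mm, y = 0 (14 mm in x, 8 mm in y, z = 72 to 106 mm). Pushing the tab from its -y side towards +y by 7 to 16 mm (the stop), about 5 N, trips the locked pliers; it springs back. Nearby nothing else is above z = 80 mm.
- connector (a joint): How far the white connector (22 x 10 x 16 mm, on the -y face of the board at pliers x = 60 mm, z = 55 mm) has been pressed in, m: 0 to 0.001 at the start (5 mm proud), 0.005 fully home. The jaw presses it as the handles are squeezed; it stays where it is pressed.
- empty_pliers: The same pliers on the same kind of base, but with no board between the jaws. Fixed. Same frame and sizes as the other. Not to be touched.

How it is judged (in metres and radians):
On the way, in this order (a step that is already met when the one before it is completed fails the run):
1. the pliers stay locked with the connector home and the fingers off them (value of joint handle above 0.12 rad and value of joint connector above 0.004 m and contact force between the fingers and pliers below 0.5 N), for 0.2 s.
2. the release lever is flicked (value of joint release above 0.08 rad), for 0.02 s.
At the end, for the whole second after the job is handed in: The pliers are open again (handle below 0.03 rad), the release lever is back at rest (below 0.05 rad) and the connector is still home (pressed in by more than 4 mm) (value of joint handle below 0.03 rad and value of joint connector above 0.004 m and value of joint release below 0.05 rad); the robot touches nothing.
It fails at once if the empty pliers are touched with more than 3 N (contact force between any of the fingers, the arm and empty_pliers above 3 N).
It also fails if it takes over 40 s, if anything falls off the work surface, if the arm or the gripper's body presses on something with over 40 N, if the wrist force passes 120 N, or if a joint passes its speed limit or range.

## Working session

There is one attempt and no reset: what is moved stays moved. The work goes in short steps, each a Python script; the robot and the scene stay as the last script left them, time stands still between calls to the robot, and variables do not carry over. Pictures are saved under pics/ and viewed, at most 10 in all, crops included, and the job is handed in when it is done.

```bash
mkdir -p pics
python3 - <<'E'
from bench import robot,get_image
import cv2,numpy as np
for n in("top","side"):
    d=get_image(n);cv2.imwrite(f"pics/{n}0.png",d["frame"][:,:,::-1]);np.savez(f"{n}0.npz",**d)
    print(n,d["mtx"].tolist(),d["distortion"],np.round(d["world_from_camera"],3).tolist())
print(robot.get_state())
E
```

```text
top [[527.7519109515091, 0.0, 283.30479541711486], [0.0, 527.7519109515091, 210.38727603560127], [0.0, 0.0, 1.0]] [-0.04847102  0.          0.          0.          0.        ] [[0.004, 0.995, -0.1, 507.714], [-1.0, 0.004, -0.003, -1.589], [-0.003, 0.1, 0.995, 970.36], [0.0, 0.0, 0.0, 1.0]]
side [[544.9861504048486, 0.0, 277.1577888036042], [0.0, 544.9861504048486, 206.6743514283384], [0.0, 0.0, 1.0]] [-0.18985942  0.          0.          0.          0.        ] [[0.992, 0.096, -0.085, 512.074], [-0.127, 0.648, -0.751, -713.693], [-0.017, 0.756, 0.655, 651.264], [0.0, 0.0, 0.0, 1.0]]
{'clock': 0.1, 'joint_positions': array([ 1.23157536e+00,  3.53575255e-01,  1.63407529e+00, -1.27205251e-05,
        1.15519691e+00, -2.42689113e-03]), 'qvel': array([-0.00063976, -0.00153387, -0.0020367 , -0.00071994,  0.00073169,
        0.00058745]), 'tau': array([ 8.79263716e-04, -6.06363487e+01, -3.42817390e+01, -5.91148182e-05,
        3.93362759e-03, -6.13499992e-06]), 'tcp_pos': array([206.42426231, 589.49903757, 255.6323595 ]), 'tcp_rot': array([[-9.43820656e-01,  3.30457872e-01, -4.06565727e-04],
       [ 3.30458122e-01,  9.43819909e-01, -1.18717325e-03],
       [-8.58591881e-06, -1.25483158e-03, -9.99999213e-01]]), 'force': array([-0.31026355, -1.03735325, -0.23966131]), 'moment': array([-0.00518283, -0.00643546,  0.0461743 ]), 'grip_force': 0.0, 'opening': 85.7634729621158}
```

View pics/top0.png

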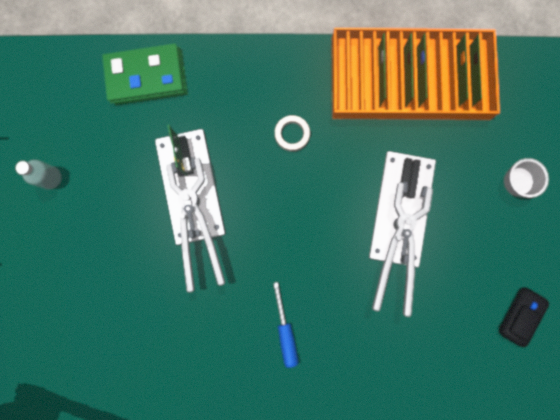

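View pics/side0.png

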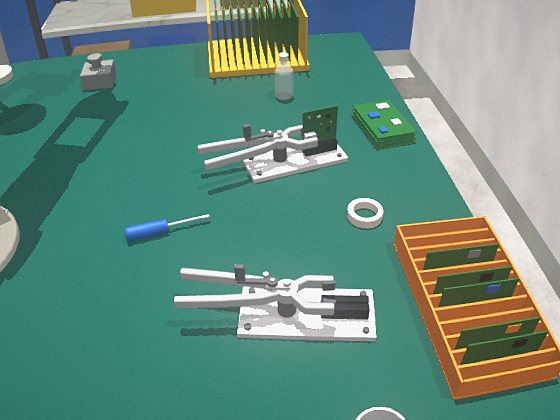

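The target is the left pliers in the top view: the board is at about (175,140), and the handle tips are at (190,289) and (221,283). The empty pliers are on the right, with tips at (378,309) and (408,313).

```bash
cat > h.py <<'E'
import cv2,numpy as np
def ray(d,px,z):
    p=cv2.undistortPoints(np.float64(px).reshape(-1,1,2),d["mtx"],d["distortion"]).reshape(-1,2)
    T=d["world_from_camera"];v=np.c_[p[:,0],-p[:,1],-np.ones(len(p))]@T[:3,:3].T
    c=T[:3,3];return c+v*((z-c[2])/v[:,2])[:,None]
def handles(d,lo,z=60,roi=None,minarea=60):
    g=d["frame"].min(2);m=(g>lo).astype(np.uint8)
    if roi: 
        k=np.zeros_like(m);k[roi[1]:roi[3],roi[0]:roi[2]]=1;m*=k
    cs,_=cv2.findContours(m,cv2.RETR_EXTERNAL,cv2.CHAIN_APPROX_NONE)
    out=[]
    for c in cs:
        if cv2.contourArea(c)<minarea: continue
        P=ray(d,c.reshape(-1,2),z)[:,:2]
        r=cv2.minAreaRect(P.astype(np.float32));b=cv2.boxPoints(r)
        out.append((P,r,b));
    return out,m
E
python3 - <<'E'
from h import *
d=dict(np.load("top0.npz"))
hs,m=handles(d,110,60,(170,246,240,300))
for P,r,b in hs: print(r,np.round(b,1).tolist())
cv2.imwrite("pics/top0c.png",cv2.resize(d["frame"][115:305,140:250,::-1],None,fx=3,fy=3,interpolation=2))
E
```

```text
((505.173828125, 117.64319610595703), (70.46199035644531, 12.729473114013672), 17.37325096130371) [[469.6000061035156, 113.19999694824219], [473.5, 101.0], [540.7000122070312, 122.0999984741211], [536.9000244140625, 134.1999969482422]]
((498.4949035644531, 166.27940368652344), (78.81344604492188, 12.840851783752441), 8.319549560546875) [[458.6000061035156, 166.89999389648438], [460.3999938964844, 154.1999969482422], [538.4000244140625, 165.60000610351562], [536.5999755859375, 178.3000030517578]]
```

View pics/top0c.png

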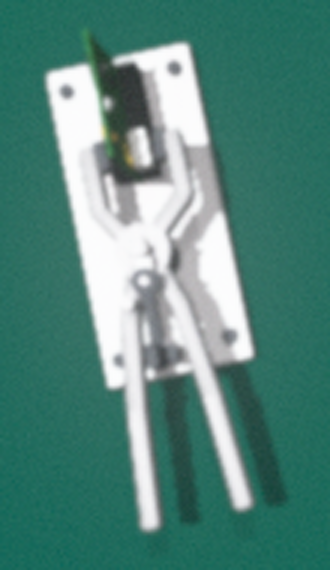

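The tips give a yaw of about 12.8° and put the pivot near (618.6, 168.6). The crop shows the tab at about (163,355), between the handles, and the white connector proud at (138,148). Next I'll hover over the handles and check with the wrist camera.

```bash
cat >> h.py <<'E'
YAW=np.radians(12.8);PIV=np.array([618.6,168.6])
def W(x,y,z):
    c,s=np.cos(YAW),np.sin(YAW);return [PIV[0]+c*x-s*y,PIV[1]+s*x+c*y,z]
def L(P):
    c,s=np.cos(YAW),np.sin(YAW);return (np.asarray(P)[:,:2]-PIV)@np.array([[c,-s],[s,c]])
def R(turn=0):
    a=YAW+turn;y=np.array([-np.sin(a),np.cos(a),0]);z=np.array([0,0,-1.]);return np.c_[np.cross(y,z),y,z]
E
python3 - <<'E'
from h import *
from bench import robot,get_image
robot.goto(W(-115,0,240),R());robot.dwell(.3)
s=robot.get_state();print(s["clock"],s["tcp_pos"],s["joint_positions"])
d=get_image("wrist");np.savez("w1.npz",**d);cv2.imwrite("pics/w1.png",d["frame"][:,:,::-1])
print(np.round(d["world_from_camera"],2).tolist())
E
```

```text
2.3417 [506.37967857 143.53417502 239.94825437] [ 2.73353668e-01  2.17470979e-01  1.86012502e+00  5.64063213e-06
  1.06405806e+00 -1.52148683e+00]
[[-0.22, -0.94, -0.27, 439.27], [0.98, -0.21, -0.06, 127.68], [-0.0, -0.27, 0.96, 358.28], [0.0, 0.0, 0.0, 1.0]]
```

View pics/w1.png

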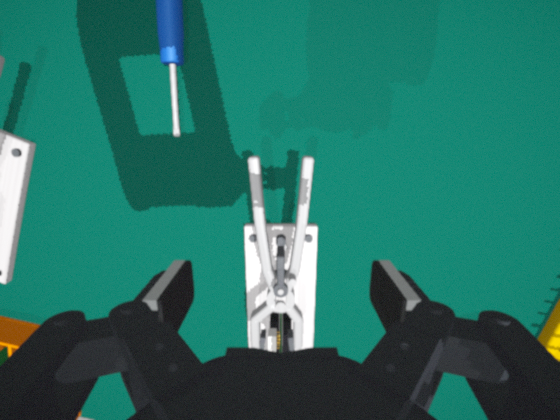

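The wrist view shows the handle tips at (253,158) and (308,158), with the pliers' axis vertical at column 281, midway between the fingers. I'll compute the residual offset, then squeeze.

Run:
```python
from h import *
d=dict(np.load("w1.npz"))
hs,m=handles(d,110,62,(235,150,330,224))
for P,r,b in hs:
    p=L(P);print(np.round([p[:,0].min(),*[q for x in(-145,-120,-105) for q in (p[abs(p[:,0]-x)<2,1].min(),p[abs(p[:,0]-x)<2,1].max())]],1))
print(np.round(L(ray(d,[[281,241],[280,285]],106)),1))
```

```text
[-156.8   19.1   31.1   17.5   28.7   16.7   28. ]
[-156.8  -33.3  -21.4  -31.   -19.9  -30.4  -19.1]
[[-85.1  -0.6]
 [-40.5  -1.6]]
```

```bash
sed -i 's/^YAW=.*/YAW=np.radians(12.8);PIV=np.array([618.8,167.8])/' h.py
python3 - <<'E'
from h import *
from bench import robot,get_image
def st(t):
    s=robot.get_state();print(t,round(s["clock"],2),np.round(s["tcp_pos"],1),np.round(s["force"],1),round(s["opening"],1),round(s["grip_force"],1))
robot.servo_line(W(-130,0,130),R());robot.servo_line(W(-130,0,58),rate=100);st("down")
robot.grip(45);st(45);robot.grip(34);st(34);robot.grip(29);st(29)
robot.dwell(.2);st("held")
robot.grip(60);st("open");robot.dwell(.3)
d=get_image("top");cv2.imwrite("pics/top1c.png",cv2.resize(d["frame"][115:305,140:250,::-1],None,fx=3,fy=3))
E
```

```text
down 4.15 [492.4 139.1  58.4] [-0.1 -0.4  0.2] 85.1 0.0
45 4.62 [492.3 139.2  58.7] [-2.5  1.1  5.8] 44.9 3.8
34 4.89 [492.2 139.1  58.3] [-1.   1.7  2.5] 34.2 1.9
29 5.12 [492.1 139.   58. ] [-1.6  2.1  1.4] 28.8 0.7
held 5.32 [492.1 139.   57.9] [-0.4  1.4 -0.2] 29.4 0.7
open 5.72 [492.  138.9  57.9] [-0.1  0.7 -0.2] 59.7 0.0
```

Run:
```python
from h import *
from bench import robot,get_image
robot.grip(85)
robot.servo_line(W(-130,0,130));robot.servo_line(W(-130,0,240))
d=get_image("wrist");np.savez("w2.npz",**d);cv2.imwrite("pics/w2.png",d["frame"][:,:,::-1])
print(robot.get_state()["clock"])
```

```text
8.0083
```

View pics/w2.png

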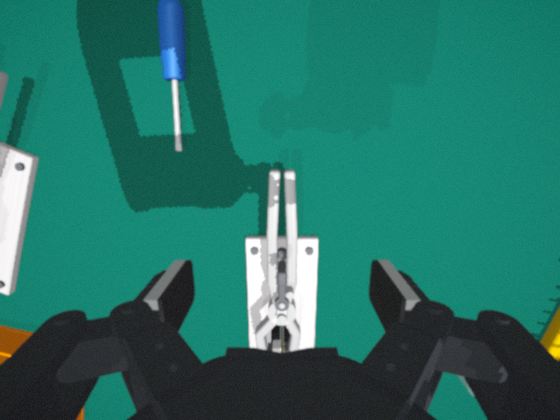

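The handles stayed locked: the tips are now close together at (274,172) and (290,172). Next I'll check the width, then flick the tab with the side of the closed fingers (half width 11 mm).

Run:
```python
from h import *
from bench import robot,get_image
d=dict(np.load("w2.npz"))
hs,m=handles(d,110,62,(255,160,310,234))
p=np.vstack([L(P) for P,_,_ in hs]);q=p[abs(p[:,0]+130)<3];print("width",q[:,1].min(),q[:,1].max())
def st(t):
    s=robot.get_state();print(t,round(s["clock"],2),np.round(L(s["tcp_pos"][None]),1),np.round(s["tcp_pos"][2],1),np.round(s["force"],1))
best=min(((np.abs(j).max(),t) for t in(np.pi/2,-np.pi/2) if (j:=robot.solve_ik(W(-65,-35,170),R(t))) is not None))
print(best);T=best[1]
robot.grip(0)
robot.goto(W(-65,-35,170),R(T));robot.servo_line(W(-65,-35,114));st("beside")
d=get_image("side");cv2.imwrite("pics/s2.png",cv2.resize(d["frame"][60:220,160:380,::-1],None,fx=3,fy=3))
```

```text
width -14.315124366226998 13.110532939431218
(np.float64(1.8174645231222932), -1.5707963267948966)
beside 10.65 [[-64.9 -34.9]] 114.3 [ 0.  -0.6  0. ]
```

View pics/s2.png

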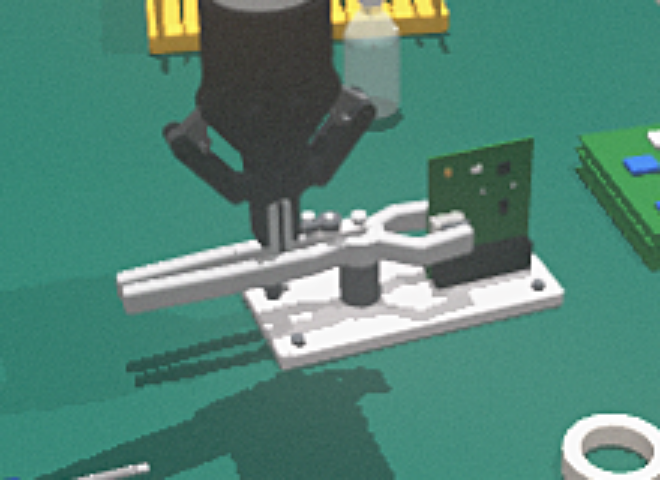

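The pliers are locked (27.4 mm wide), the jaw is against the connector, and the closed fingers at crop (282,235) sit just on the -y side of the tab. Now I'll push.

Run:
```python
from h import *
from bench import robot,get_image
def st(t):
    s=robot.get_state();print(t,round(s["clock"],2),np.round(L(s["tcp_pos"][None]),1),np.round(s["force"],1));return np.linalg.norm(s["force"])
for y in(-18,-12,-8,-5,-3):
    robot.servo_line(W(-65,y,114),rate=60)
    if st(y)>15: break
robot.dwell(.2);st("hold")
robot.servo_line(W(-65,-35,114),rate=80);robot.servo_line(W(-65,-35,200));robot.goto(W(-115,0,240),R());robot.dwell(.3)
d=get_image("wrist");cv2.imwrite("pics/w3.png",d["frame"][:,:,::-1]);st("end")
```

```text
-18 11.13 [[-64.9 -17.5]] [ 0.3 -0.2  0.3]
-12 11.38 [[-65.1 -12.2]] [-0.5 -4.2  2.7]
-8 11.63 [[-65.1  -8.4]] [ 0.1 -4.6  3. ]
-5 11.88 [[-64.9  -5.3]] [ 0.8 -6.1  1.4]
-3 12.13 [[-64.7  -3.4]] [ 1.4 -5.6  1.5]
hold 12.33 [[-64.6  -3.5]] [ 1.2 -6.1  1.4]
end 15.31 [[-115.   -0.]] [-0.2 -0.3 -0.4]
```

View pics/w3.png

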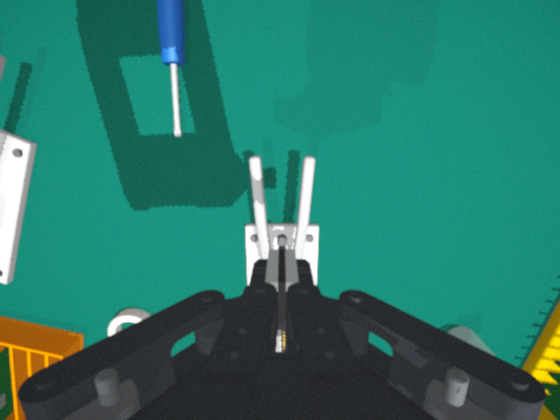

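The pliers are fully open again: the tips are at (254,158) and (308,158), as at the start. The lever is back on the axis and the robot is clear, so I'll hand in.

```bash
python3 -c "
from bench import robot
print(robot.job_done())"
```

```text
the job is handed in; nothing more can be done
None
```

I squeezed the pliers holding the board until they locked by themselves, let go, and flicked the release lever. They sprang fully open, I kept the arm away from the empty pliers, and I handed the job in. No verdict came back, and I judged the connector home only from the lock and the side view.

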